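# Uncouple the test gauge from the bench air outlet and put it away in its tin

## Robot

A 7-joint arm with a two-finger parallel gripper is mounted at the origin on the work surface. World frame = base frame: x ahead of the robot, y to its left, z up, the work surface at z = 0. Lengths are in m, angles in rad, forces in N, time in s.
With the tool pointing down it reaches from about 0.4 to 0.85 m from the base axis. Payload 10.4 kg.
Tool frame: the origin (TCP) lies midway between the tips of the shut fingers; the grasp point (between the pads) lies 19 mm behind it (robot.pinch_z is the distance from the TCP to the grasp point, in m); z points along the fingers, y is the line along which they close (so a half turn about z gives the same grasp; the last joint's range is limited). The gripper opens to 87 mm and grips with 3 to 60 N. Pads are 19 mm wide; open, the fingers measure 117 mm over their backs; the gripper's body (75 mm by 190 mm) begins 51 mm behind the grasp point.
Start: joints at [-1.351, 0.332, -0.065, 1.46, 0.022, 1.35, -0.088], TCP at [0.15, 0.607, 0.223] pointing down, gripper open.
Joint ranges: [-2.6, 2.6], [-0.5, 2.12], [-1.47, 1.34], [0.16, 2.42], [-1.27, 4.41], [0.06, 2.06], [-2.6, 2.6]. Speed limits (rad/s): [2.22, 2.22, 2.79, 2.79, 3.14, 3.14, 3.14].

## Interface

Orientations are given as a unit quaternion [w, x, y, z].
In Python, from bench import robot gives the robot as it stands. The module is installed in compiled form; this text tells all that it offers.
- The arm moves only by the tool arm_command, never from a script. Its argument "series" is a list that holds one entry, the list of rows, each a list of 5 numbers: the closure in counts, from 0 (fully open) to 255 (shut), then the shift along the tool's x, y, z in units of 0.03 m (1.0 is 0.03 m), then the turn about the tool's z in units of 180 degrees (1.0 is 180 degrees). In form: [[[hand, x, y, z, turn], ...]]. A call has 1 to 5 rows; each row shifts and turns the commanded pose from where the row before left it, along the tool's axes as they then stand; what a row does not reach is not made up. A row lasts 1/10 s, in which the tool goes at most 50 mm and 8.59 degrees, less where a joint would pass 70% of its speed; a pose out of reach is approached as far as the arm can. A call with a number of a shift or a turn outside -1 to 1 is refused whole. A call with a gripper value outside its range is refused whole. The fingers move at their own pace and stop on an object; "force" is the grip in N (left out, the last holds). Time passes only in rows, so rows that do not move let the fingers close. It gives the time, the measured TCP pose, the force, the opening and the grip force at its end, in the units of the state.
- robot.sense(): the state, without advancing time (a new reading comes with each control period).
- robot.capture(name): name is "side" or "top" or "wrist"; returns a dict with "frame" (384x512x3 uint8, blue, green, red), "mtx" (3x3 intrinsics, pixels), "camera_from_world" (4x4, takes a point from world to camera coordinates). Camera axes: x right, y up, looking along -z (the intrinsics and any distortion apply to the point x, -y, -z); pixel columns grow to the right and rows downward; lengths in m; the calibration is good to about 2 mm. A picture is of the moment at which its call begins. There is no depth.
- robot.close_job(): hands the job in; it is judged then, once.
The state is a dict: "time_s": time; "joint_pos": joint angles; "qd": joint speeds; "joint_efforts": joint torques, N m; "tool_pos": TCP position; "tcp_rot": TCP orientation; "force": force on the tool from outside, world axes, zero at the start; "ft_torque": the same for the moment, N m; "opening": opening from 0.0 (shut) to 1.0 (fully open); "gripper_force": force on a finger pad.
Only numpy, scipy, OpenCV 4.12 (cv2) and the standard library are available. Lean on these libraries where they do the work, as an engineer would, in place of code of your own. Each camera call takes 0.05 s, during which the arm holds its last target. There are 200 camera calls.

## Task

The air test is done and the valve is shut: draw back the coupler's sprung sleeve so that the test gauge is freed, pull the gauge out and see that the sleeve has sprung fully forward again. Lay the gauge down in its green tin without dropping it, then set the lid on the tin, without dropping it, so that it sits fully home and level. Leave the other things on the bench where they are.

Things in the scene. Friction and masses are not known exactly. Their poses are not given: they have to be found in the camera images.
- outlet: Compressed-air outlet fixed to the bench: flange, upright pipe, elbow, brass ball valve (shut, blue lever lying crosswise on top, highest point 117 mm above the bench) and a quick coupler. Origin on the bench under the upright pipe, z up; +y is the level direction out of the coupler's mouth. The coupler's axis is 85 mm above the bench.
- mouth (a point): Centre of the coupler's mouth, 155 mm along the outlet's +y from its origin, 85 mm above the bench; axes as the outlet's; bore 20 mm across. Once freed by the sleeve, the nipple is pushed out by a spring within (12 N) by 17 mm along +y in about 0.5 s, past the latch; the gauge then hangs in the bore by 22 mm of nipple, cannot lock again and pulls straight out.
- sleeve (a joint): Travel in m of the coupler's aluminium sleeve: 0 = fully forward (towards the mouth), 0.010 = fully drawn back (along the outlet's -y, towards the ball valve). Sprung forward, 8 N at 0 to 13 N at 0.010, up to 20 N with rubbing. Forward, it locks the nipple in; at 0.008 or more it frees it. It may be let go once the gauge has moved out, and snaps forward.
- sleeve_mid (a point): Middle of the sleeve, on the coupler axis; moves with it; axes as the outlet's. The sleeve is 46 mm long: a waist 36 mm across and 32 mm long between two end ribs 42 mm across. When forward, its middle lies 28 mm behind the mouth.
- gauge: Pressure gauge on a plug nipple, 106 mm long, 0.21 to 0.36 kg. Origin on its axis, mid brass hexagon; +y from nipple to dial, at first along the outlet's +y. Along y: nipple 19 mm across from -62 to -22 mm, collar 30 across to -18, hexagon 26 across flats (flats upright at +x and -x) to +18, orange dial case 50 across to +44. Origin 23 mm outside the mouth when locked, 40 when freed.
- nipple_tip (a point): Centre of the gauge's nipple end, at y = -62 mm of the gauge; axes as the gauge's. Freed and hanging in the bore, the gauge droops a little: its hexagon sinks about 4 mm, its nose dips about 0.06 rad.
- tin: The gauge's round green tin, open, standing on the bench: 150 mm across, wall 3 mm, 60 mm tall, inner floor (cork) 6 mm above its underside, 0.45 kg, loose. Origin at the centre of its underside, z up.
- lid: The tin's loose green lid, lying right way up on the bench: 164 mm across, 13 mm high without its knob; skirt 10 mm deep, 158 mm across inside, about 3 mm of play all round on the tin; 0.11 to 0.18 kg. Origin at the centre of the skirt's lower edge, z up; seated, it lies 50 mm above the tin's origin. Black knob in the middle, 25 mm across, from 13 to 40 mm above the origin.
- knob (a point): Middle of the lid's knob, 28 mm above the lid's origin; axes as the lid's.
- screwdriver: bystander: screwdriver with red handle, 170 mm long, lying; origin at the middle of its underside
- spanner: bystander: flat steel spanner, 160 mm long, 8 mm thick, lying; origin at the middle of its underside
- reed_plate: bystander: plywood plate with nine holes, 120 x 75 x 8 mm, lying; origin at the middle of its underside
- lens: bystander: black lens barrel, 62 mm across, 50 mm tall, standing; origin at the centre of its underside
- tape: bystander: roll of yellow tape, 90 mm across, 24 mm tall, lying; origin at the centre of its underside
- glue: bystander: white glue bottle with red cap, 44 mm across, 110 mm tall, standing; origin at the centre of its underside
- motor: bystander: small electric motor, 42 mm across, 65 mm long, 43 mm tall, lying; origin at the middle of its underside
There are look-alikes about, which are no part of the job. Of the things like the gauge, leave any that is blue or pink; of the rest the smaller one is meant.

How it is judged:
On the way, in this order (a step that is already met when the one before it is completed fails the run):
1. the coupler's sleeve is drawn back while the gauge is in the coupler (value of joint sleeve above 0.005 m and y of nipple_tip in the frame of mouth below -0.01 m), for 0.05 s.
2. the gauge is out of the coupler and the sleeve is fully forward again (y of nipple_tip in the frame of mouth above 0.003 m and value of joint sleeve below 0.0015 m), for 0.05 s.
3. the gauge lies in the tin, let go and at rest (horizontal distance between gauge and tin below 0.045 m and z of each of gauge, nipple_tip in the frame of tin below 0.045 m and contact force between the fingers and gauge below 0.1 N and linear speed of gauge below 0.03 m/s), for 0.2 s.
At the end, for the whole second after the job is handed in: Gauge in the tin (middle within 45 mm of its axis and under 45 mm above its underside). Tin upright on the bench (0.05 rad). Lid seated (origin 46 to 52.5 mm above the tin's, within 8 mm of its axis) and level (0.04 rad). Sleeve fully forward (under 1.5 mm). All at rest (under 20 mm/s) (horizontal distance between gauge and tin below 0.045 m and z of each of gauge, nipple_tip in the frame of tin below 0.045 m and horizontal distance between lid and tin below 0.008 m and z of lid in the frame of tin between 0.046 and 0.0525 m and angle between lid's own z axis and vertical below 0.04 rad and angle between tin's own z axis and vertical below 0.05 rad and height (world z) of tin below 0.004 m and value of joint sleeve below 0.0015 m and linear speed of each of gauge, tin, lid below 0.02 m/s); the robot touches nothing.
It fails at once if the gauge is dropped: it falls freely from more than about 25 mm (linear speed of gauge above 0.7 m/s and contact force between the fingers and gauge below 0.1 N).
It fails at once if the lid is dropped: it falls freely from more than about 25 mm (linear speed of lid above 0.7 m/s and contact force between the fingers and lid below 0.1 N).
It fails at once if a bystander is pushed more than 30 mm from its place (distance of any of screwdriver, spanner, reed_plate, lens, tape, glue, motor from where it was at the start of the episode above 0.03 m).
It also fails if it takes over 72 s, if anything falls off the work surface, if the arm or the gripper's body presses on something with over 40 N, if the wrist force passes 120 N, or if a joint passes its speed limit or range.

## Working session

There is one attempt and no reset: what is moved stays moved. The work goes in short steps, Python scripts to look and compute and a tool call to move; the robot and the scene stay as the last step left them, time stands still between calls to the robot, and variables do not carry over. Pictures are saved under pics/ and viewed, at most 10 in all, crops included, and the job is handed in when it is done.

Besides the shell and the picture viewer there is one more tool, called after "Emit:" as name([rows], argument=value, ...), one row to a line, values as JSON. arm_command: Moves the arm, as the interface text tells. Shifts and turns lie within -1 to 1; 1 stands for 0.03 m of shift or 180 degrees of turn. Its arguments: {"type":"object","properties":{"series":{"type":"array"},"force":{"type":"number"}},"required":["series"]}

```bash
mkdir -p pics
cat > h.py <<'E'
import numpy as np, cv2
from bench import robot
def cap(n,f):
    d=robot.capture(n); np.savez(f'pics/{f}.npz',**d); cv2.imwrite(f'pics/{f}.png',d['frame']); return d
def load(f): return dict(np.load(f'pics/{f}.npz'))
def proj(d,p):
    c=d['camera_from_world']@np.append(p,1); v=d['mtx']@np.array([c[0],-c[1],-c[2]]); return v[:2]/v[2]
def onz(d,uv,z):
    M=d['camera_from_world'];R=M[:3,:3];t=M[:3,3];o=-R.T@t
    r=np.linalg.inv(d['mtx'])@np.array([uv[0],uv[1],1]); r=R.T@np.array([r[0],-r[1],-r[2]])
    return o+r*(z-o[2])/r[2]
E
python3 - <<'E'
from h import *
a=cap('top','t0')['frame'];b=cap('side','s0')['frame']
for n in('top','side'):pass
d=load('t0');print(d['mtx'],d['camera_from_world']); print(load('s0')['camera_from_world'])
cv2.imwrite('pics/t0b.png',cv2.resize(a,(800,600),interpolation=2));cv2.imwrite('pics/s0b.png',cv2.resize(b,(800,600),interpolation=2))
print(robot.sense())
E
```

```text
[[359.28947511   0.         253.20087161]
 [  0.         359.28947511 193.01736799]
 [  0.           0.           1.        ]] [[-5.82069728e-05 -9.99886112e-01 -1.50917401e-02  2.56605074e-02]
 [ 9.89402298e-01 -2.24890681e-03  1.45182766e-01 -4.91802384e-01]
 [-1.45200171e-01 -1.49233517e-02  9.89289747e-01 -1.13622517e+00]
 [ 0.00000000e+00  0.00000000e+00  0.00000000e+00  1.00000000e+00]]
[[ 0.80923033 -0.58723171 -0.01746978 -0.37682186]
 [ 0.33474745  0.43645143  0.83513729 -0.25980577]
 [-0.48279439 -0.68166639  0.54976405 -1.23079199]
 [ 0.          0.          0.          1.        ]]
{'time_s': 0.1, 'joint_pos': array([-1.35064107,  0.33281333, -0.06470821,  1.46086286,  0.02158651,
        1.34992802, -0.08847027]), 'qd': array([ 0.00091572, -0.00044791,  0.00057549, -0.00201806,  0.0009258 ,
       -0.00011796,  0.00041444]), 'joint_efforts': array([ 1.54813086e-03, -6.24544501e+01,  2.48014927e-02, -3.90718925e+01,
       -6.14446658e-02,  3.66448914e-02,  3.93271966e-05]), 'tool_pos': array([0.1501448 , 0.60632563, 0.22182798]), 'tcp_rot': array([-5.72905286e-05,  1.21053051e-01,  9.92645821e-01, -6.55854540e-04]), 'force': array([ 0.6497739 , -0.27881216,  0.25469156]), 'ft_torque': array([-0.01949678, -0.010191  , -0.00474248]), 'gripper_force': 0.0, 'opening': 1.0017326169850571}
```

View pics/t0b.png

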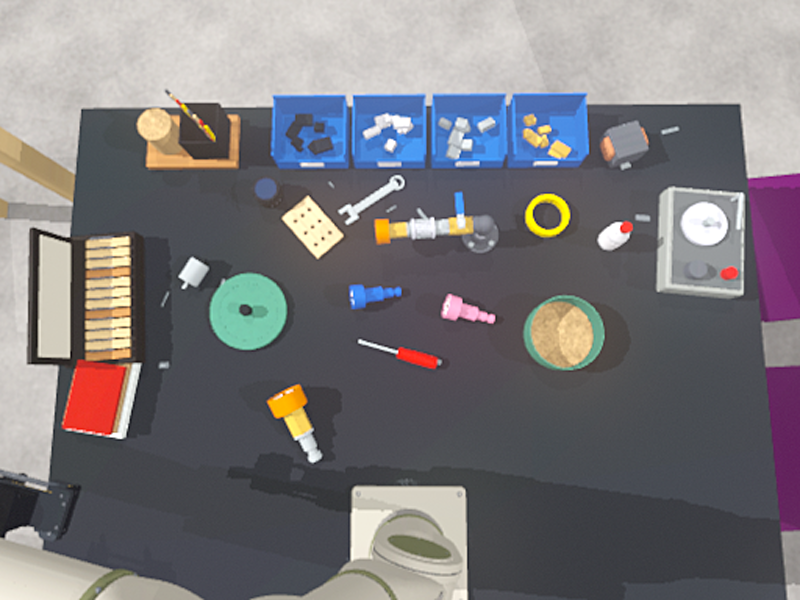

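View pics/s0b.png

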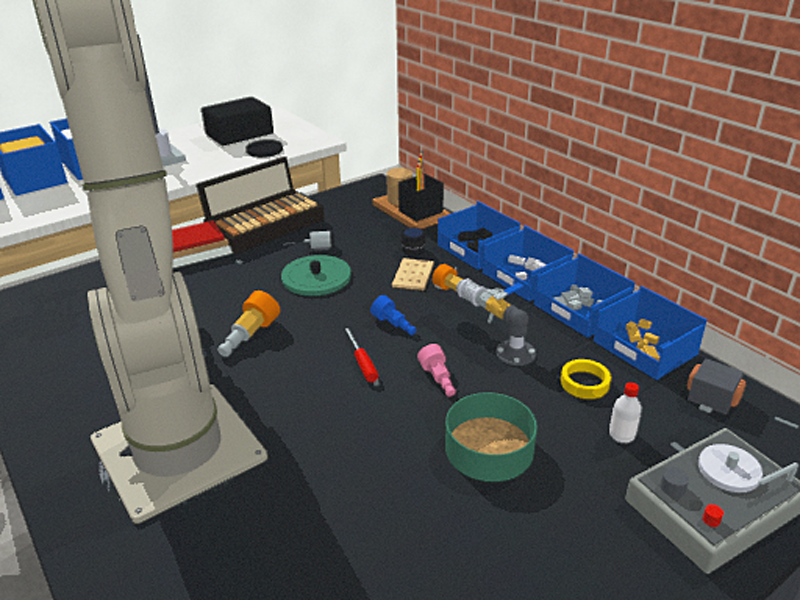

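Gauge-like things (top view, 800x600): the orange one in the coupler at (383,231), a larger orange one loose at (290,405), a blue one at (372,296) and a pink one at (467,308). The meant one is the orange gauge in the coupler, since it is the smaller of the two that are neither blue nor pink. Next is an enlarged crop to confirm this and measure it.

Run:
```python
from h import *
a=load('t0')['frame'];b=load('s0')['frame']
# top crop cols 230-330 rows 115-165 x8 ; side crop cols 270-350 rows 160-240
c=cv2.resize(a[115:165,230:330],None,fx=8,fy=6,interpolation=2)
c=cv2.resize(a[118:162,230:330],None,fx=6,fy=6,interpolation=2)
e=cv2.resize(b[160:215,270:370],None,fx=6,fy=6,interpolation=2)
cv2.imwrite('pics/c1.png',np.vstack([c,e])[:600])
d=load('t0')
hsv=cv2.cvtColor(a,cv2.COLOR_BGR2HSV)
m=cv2.inRange(hsv,(70,80,40),(90,255,255))
n,l,s,ce=cv2.connectedComponentsWithStats(m)
for i in range(1,n):
    if s[i,4]>100:
        (x,y),r=cv2.minEnclosingCircle(np.argwhere(l==i)[:,::-1].astype(np.float32)); print(s[i],x,y,r,onz(d,(x,y),.06),onz(d,(x,y),.013))
for n,p,z in [('knob',(246,310),.04),('tin rim',(564,332),.06),('valve flange',(480,236),0.0),('elbow',(483,228),.1),('gauge',(383,231),.1),('glue',(628,228),.11),('tape',(547,215),.024),('lens',(266,190),.05),('plateL',(312,227),.008),('spanL',(345,213),.008),('drv',(440,361),.03),('drvtip',(360,342),.01),('pink',(467,308),.05),('lever',(459,200),.117)]:
    print(n,onz(d,np.array(p)*.64,z)[:2].round(3))
```

```text
[ 134  175   50   49 1897] 158.43478393554688 199.1521759033203 25.259517669677734 [0.46916716 0.32805883 0.06      ] [0.47527284 0.34131926 0.013     ]
[335 189  52  48 502] 360.5591735839844 213.49407958984375 25.564044952392578 [ 0.42225988 -0.31400158  0.06      ] [ 0.42642459 -0.32730891  0.013     ]
knob [0.474 0.337]
tin rim [ 0.425 -0.315]
valve flange [ 0.642 -0.159]
elbow [ 0.631 -0.151]
gauge [0.626 0.05 ]
glue [ 0.627 -0.436]
tape [ 0.681 -0.3  ]
lens [0.731 0.301]
plateL [0.661 0.208]
spanL [0.693 0.137]
drv [ 0.369 -0.066]
drvtip [0.409 0.101]
pink [ 0.476 -0.122]
lever [ 0.684 -0.102]
```

View pics/c1.png

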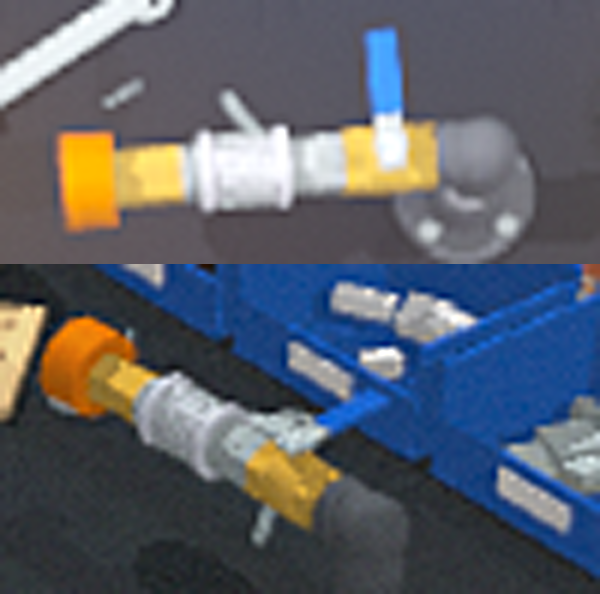

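The coupler crop shows an orange dial about 50 mm across at (90,181), a hexagon at (150,176) and the sleeve ribs at x 205 and 283. This is the small orange gauge, locked in the coupler.

```bash
cat >> h.py <<'E'
def tri(obs):
    A=[];b=[]
    for d,uv in obs:
        M=d['camera_from_world'];R=M[:3,:3];o=-R.T@M[:3,3];r=onz(d,uv,0)-o;r/=np.linalg.norm(r);P=np.eye(3)-np.outer(r,r);A.append(P);b.append(P@o)
    return np.linalg.lstsq(np.vstack(A),np.hstack(b),rcond=None)[0]
def plan(tx,ty,tz,ang=None):
    "units of tool-frame shift to reach world target; ang=desired tool-y direction angle mod pi"
    from scipy.spatial.transform import Rotation as Ro
    s=robot.sense();q=s['tcp_rot'];R=Ro.from_quat(np.roll(q,-1)).as_matrix()
    dl=R.T@(np.array([tx,ty,tz])-s['tool_pos'])/.03
    a=np.arctan2(R[1,1],R[0,1]); print('t',round(s['time_s'],2),'tcp',s['tool_pos'].round(4),'tool x',R[:,0].round(3),'z',R[:,2].round(3),'yang',round(a,4),'F',s['force'].round(1),'open',round(s['opening'],3),'gf',s['gripper_force'])
    print('shift units',dl.round(3))
    if ang is not None:
        w=(ang-a+np.pi/2)%np.pi-np.pi/2; print('turn units (tool z down): ',round(-w/np.pi,4))
E
python3 - <<'E'
from h import *
t=load('t0');s=load('s0')
T=lambda x,y:np.array([230+x/6,118+y/6]); S=lambda x,y:np.array([270+x/6,160+(y-264)/6])
for n,p in [('dial',(90,181)),('hex',(150,176)),('sleeve',(243,170)),('cpl',(322,164)),('valve',(395,158))]:
    print(n,onz(t,T(*p),.085).round(4))
print('sl tri',tri([(t,T(243,170)),(s,S(188,425))]))
print('dial tri',tri([(t,T(90,181)),(s,S(88,367))]))
print('rib ends',onz(t,T(192,170),.085),onz(t,T(295,168),.085))
print('tin/lid side check'); 
for n,p in [('tin',[.4235,-.314,.06]),('knob',[.475,.3405,.04]),('sl',onz(t,T(243,170),.085))]: print(n,proj(s,np.array(p))/.64)
h=cv2.cvtColor(t['frame'],cv2.COLOR_BGR2HSV)
m=cv2.inRange(h,(70,80,40),(90,255,255));ys,xs=np.nonzero(m[170:260,320:400]);print(cv2.fitEllipse(cv2.convexHull(np.c_[xs+320,ys+170].astype(np.float32))))
plan(.62,.0,.2,0)
E
```

```text
dial [0.6291 0.0505 0.085 ]
hex [0.6317 0.0186 0.085 ]
sleeve [ 0.6347 -0.0307  0.085 ]
cpl [ 0.6378 -0.0726  0.085 ]
valve [ 0.641  -0.1114  0.085 ]
sl tri [ 0.63409956 -0.03069508  0.08755949]
dial tri [0.62977043 0.04987198 0.08594465]
rib ends [ 0.6348606  -0.00368306  0.085     ] [ 0.63571803 -0.05831169  0.085     ]
tin/lid side check
tin [486.15881539 421.23050314]
knob [313.68388269 263.10217961]
sl [470.99359994 292.88853238]
((360.8285217285156, 212.8544921875), (47.541996002197266, 51.13164520263672), 91.19497680664062)
t 0.1 tcp [0.1501 0.6063 0.2218] tool x [-0.971  0.24  -0.   ] z [-0.    -0.001 -1.   ] yang 1.3281 F [ 0.6 -0.3  0.3] open 1.002 gf 0.0
shift units [-20.06  -15.854   0.749]
turn units (tool z down):  0.4227
```

Emit:
arm_command([
  [[0, -0.95, -0.75, 0, 0], [0, -0.95, -0.75, 0, 0], [0, -0.95, -0.75, 0, 0], [0, -0.95, -0.75, 0, 0], [0, -0.95, -0.75, 0, 0]],
])

```text
time_s: 0.6
tool_pos: [0.2622, 0.4617, 0.2222]
tcp_rot: [-0.0, 0.121, 0.993, -0.0]
force: [1.1, -0.2, -0.7]
opening: 1.005
gripper_force: 0.0
```

Emit:
arm_command([
  [[0, -0.95, -0.75, 0, 0], [0, -0.95, -0.75, 0, 0], [0, -0.95, -0.75, 0, 0], [0, -0.95, -0.75, 0, 0], [0, -0.95, -0.75, 0, 0]],
])

```text
time_s: 1.1
tool_pos: [0.3734, 0.3183, 0.2224]
tcp_rot: [-0.0, 0.121, 0.993, -0.0]
force: [0.1, -0.1, -0.6]
opening: 0.999
gripper_force: 0.0
```

Emit:
arm_command([
  [[0, -0.95, -0.75, 0, 0], [0, -0.95, -0.75, 0, 0], [0, -0.95, -0.75, 0, 0], [0, -0.95, -0.75, 0, 0], [0, -0.95, -0.75, 0, 0]],
])

```text
time_s: 1.6
tool_pos: [0.4846, 0.175, 0.2224]
tcp_rot: [-0.0, 0.121, 0.993, -0.0]
force: [-0.1, 0.0, -0.7]
opening: 0.999
gripper_force: 0.0
```

Emit:
arm_command([
  [[0, -0.95, -0.75, 0, 0], [0, -0.95, -0.75, 0, 0], [0, -0.95, -0.75, 0, 0], [0, -0.95, -0.75, 0, 0], [0, -0.95, -0.75, 0, 0]],
])

```text
time_s: 2.1
tool_pos: [0.5959, 0.0317, 0.2222]
tcp_rot: [-0.0, 0.121, 0.993, -0.0]
force: [0.2, 0.1, 0.4]
opening: 1.002
gripper_force: 0.0
```

Emit:
arm_command([
  [[0, 0, 0, 0, 0.044], [0, 0, 0, 0, 0.044], [0, 0, 0, 0, 0.044], [0, 0, 0, 0, 0.044], [0, 0, 0, 0, 0.044]],
])

```text
time_s: 2.6
tool_pos: [0.5951, 0.0328, 0.2221]
tcp_rot: [-0.0, 0.453, 0.892, -0.0]
force: [-0.8, -0.3, -0.4]
opening: 1.0
gripper_force: 0.0
```

Emit:
arm_command([
  [[0, 0, 0, 0, 0.044], [0, 0, 0, 0, 0.044], [0, 0, 0, 0, 0.044], [0, 0, 0, 0, 0.044], [0, 0, 0, 0, 0]],
])

```text
time_s: 3.1
tool_pos: [0.5951, 0.033, 0.2222]
tcp_rot: [-0.0, 0.678, 0.735, -0.0]
force: [-0.2, 0.0, -1.7]
opening: 1.003
gripper_force: 0.0
```

Run:
```python
from h import *
plan(.6345,-.031,.18,.0737)
d=cap('wrist','w1')
cv2.imwrite('pics/w1b.png',cv2.resize(d['frame'],(800,600),interpolation=2))
u=np.array([-.0735,.9973])
for k in (-.023,0,.023,.028,.051,.082): print(k,(proj(d,np.append(np.array([.6345,-.031])+k*u,.085))/.64).round(1))
```

```text
t 3.1 tcp [0.5951 0.033  0.2222] tool x [-0.082  0.997 -0.   ] z [-0.001 -0.    -1.   ] yang 0.0819 F [-0.2  0.  -1.7] open 1.003 gf 0.0
shift units [-2.233  1.134  1.405]
turn units (tool z down):  0.0026
-0.023 [452.3 422.5]
0 [453.6 390.7]
0.023 [454.9 357.7]
0.028 [455.1 350.3]
0.051 [456.5 315.7]
0.082 [458.4 267. ]
```

View pics/w1b.png

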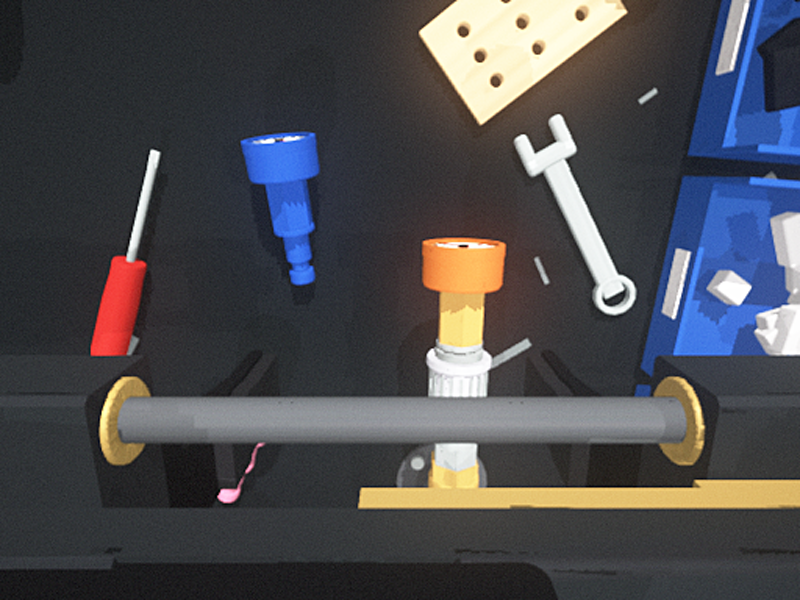

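The wrist view puts the sleeve at about (458,372) and the dial at (464,265). That is about 4 px right of prediction, so I'll shift the target about +2.5 mm in x.

Emit:
arm_command([
  [[0, -0.75, 0.4, 0, 0.003], [0, -0.75, 0.4, 0, 0], [0, -0.74, 0.4, 0, 0], [0, 0, 0, 0.8, 0], [0, 0, 0, 0.8, 0]],
])

```text
time_s: 3.65
tool_pos: [0.6369, -0.0326, 0.1741]
tcp_rot: [0.0, 0.679, 0.734, 0.0]
force: [0.4, 0.4, -0.8]
opening: 0.997
gripper_force: 0.0
```

Emit:
arm_command([
  [[0, 0, 0, 0.8, 0], [0, 0, 0, 0.8, 0], [0, 0, 0, 0.8, 0], [0, 0, 0, 0.6, 0], [0, 0, 0, 0.6, 0]],
])

```text
time_s: 4.15
tool_pos: [0.6361, -0.0313, 0.0654]
tcp_rot: [-0.0, 0.679, 0.735, -0.0]
force: [-0.5, -0.2, 0.0]
opening: 0.993
gripper_force: 0.0
```

Run:
```python
from h import *
plan(.637,-.031,.066,.0737)
a=cap('top','t1')['frame'];b=cap('side','s1')['frame']
cv2.imwrite('pics/c2.png',np.vstack([cv2.resize(b[155:225,260:360],None,fx=7,fy=7,interpolation=2)]))
```

```text
t 4.15 tcp [ 0.6361 -0.0313  0.0654] tool x [-0.079  0.997  0.   ] z [-0.001  0.    -1.   ] yang 0.0793 F [-0.5 -0.2  0. ] open 0.993 gf 0.0
shift units [ 0.006  0.029 -0.022]
turn units (tool z down):  0.0018
```

View pics/c2.png

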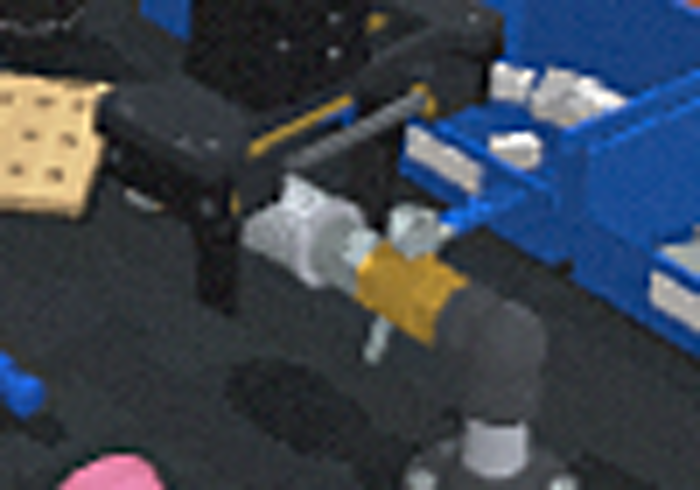

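The left finger at (215,250) stands beside the sleeve, with the rear rib clear at (310,250). I'll close on the waist, then draw back.

Emit:
arm_command([
  [[140, 0, 0, 0, 0], [140, 0, 0, 0, 0], [140, 0, 0, 0, 0], [180, 0, 0, 0, 0], [180, 0, 0, 0, 0]],
], force=30)

```text
time_s: 4.75
tool_pos: [0.6366, -0.0313, 0.0669]
tcp_rot: [0.0, 0.68, 0.733, 0.0]
force: [-0.1, -1.0, -0.2]
opening: 0.631
gripper_force: 0.0
```

Emit:
arm_command([
  [[180, 0, 0, 0, 0], [180, 0, 0, 0, 0], [180, 0, 0, 0, 0]],
])

```text
time_s: 5.05
tool_pos: [0.6368, -0.0313, 0.0666]
tcp_rot: [0.0, 0.68, 0.733, 0.0]
force: [3.3, 0.2, -0.8]
opening: 0.409
gripper_force: 30.0
```

Run:
```python
from h import *
plan(.637,-.031,.066,.0737)
```

```text
t 5.05 tcp [ 0.6368 -0.0313  0.0666] tool x [-0.075  0.997 -0.   ] z [ 0.001  0.    -1.   ] yang 0.0746 F [ 3.3  0.2 -0.8] open 0.409 gf 29.986989609897137
shift units [0.01  0.008 0.019]
turn units (tool z down):  0.0003
```

Opening is 35.6 mm, so the fingers are on the waist. Now I'll draw back.

Emit:
arm_command([
  [[180, -0.1, 0, 0, 0], [180, -0.1, 0, 0, 0], [180, -0.1, 0, 0, 0], [180, 0, 0, 0, 0]],
])

```text
time_s: 5.45
tool_pos: [0.6372, -0.0368, 0.0665]
tcp_rot: [-0.002, 0.679, 0.734, 0.001]
force: [-1.6, 10.1, 2.4]
opening: 0.405
gripper_force: 30.0
```

Emit:
arm_command([
  [[180, -0.05, 0, 0, 0], [180, 0, 0, 0, 0], [180, 0, 0, 0, 0], [180, 0, 0, 0, 0], [180, 0, 0, 0, 0]],
])

```text
time_s: 5.95
tool_pos: [0.6372, -0.0377, 0.0665]
tcp_rot: [-0.002, 0.679, 0.734, 0.001]
force: [-2.3, 10.6, 2.3]
opening: 0.407
gripper_force: 30.0
```

Run:
```python
from h import *
plan(.637,-.031,.066,.0737)
d=cap('top','t2');t=load('t0')
for x in (t,d):
    m=cv2.inRange(cv2.cvtColor(x['frame'],cv2.COLOR_BGR2HSV),(5,180,150),(16,255,255))[120:170,220:290]; ys,xs=np.nonzero(m); print(xs.min()+220,xs.mean()+220,ys.mean()+120,len(xs))
c=cv2.resize(d['frame'][110:170,200:330],None,fx=6,fy=6);cv2.imwrite('pics/c3.png',c)
```

```text
t 5.95 tcp [ 0.6372 -0.0377  0.0665] tool x [-0.077  0.997  0.005] z [-0.001  0.005 -1.   ] yang 0.0776 F [-2.3 10.6  2.3] open 0.407 gf 30.011445935815573
shift units [0.222 0.01  0.019]
turn units (tool z down):  0.0012
240 243.72222222222223 147.88888888888889 18
235 238.24 150.12 25
```

Emit:
arm_command([
  [[180, -0.08, 0, 0, 0], [180, -0.07, 0, 0, 0], [180, 0, 0, 0, 0], [180, 0, 0, 0, 0], [180, 0, 0, 0, 0]],
])

```text
time_s: 6.5
tool_pos: [0.6375, -0.0413, 0.0665]
tcp_rot: [-0.002, 0.679, 0.734, 0.002]
force: [-2.7, 13.0, 4.3]
opening: 0.402
gripper_force: 30.0
```

Run:
```python
from h import *
plan(.637,-.031,.066,.0737)
```

```text
t 6.5 tcp [ 0.6375 -0.0413  0.0665] tool x [-0.078  0.997  0.006] z [-0.001  0.006 -1.   ] yang 0.0781 F [-2.7 13.   4.3] open 0.402 gf 30.018008574843407
shift units [0.343 0.01  0.02 ]
turn units (tool z down):  0.0014
```

Emit:
arm_command([
  [[180, -0.03, 0, 0, 0], [180, 0, 0, 0, 0], [180, 0, 0, 0, 0], [180, 0, 0, 0, 0], [180, 0, 0, 0, 0]],
])

```text
time_s: 7.0
tool_pos: [0.6375, -0.0413, 0.0665]
tcp_rot: [-0.003, 0.679, 0.734, 0.002]
force: [-3.3, 13.7, 5.3]
opening: 0.401
gripper_force: 30.0
```

Run:
```python
from h import *
plan(.637,-.031,.066,.0737)
d=cap('top','t3');s=cap('side','s3')
cv2.imwrite('pics/c4.png',np.vstack([cv2.resize(d['frame'][115:165,215:315],None,fx=6,fy=6,interpolation=2),cv2.resize(s['frame'][165:215,260:360],None,fx=6,fy=6,interpolation=2)]))
```

```text
t 7.0 tcp [ 0.6375 -0.0413  0.0665] tool x [-0.079  0.997  0.007] z [-0.002  0.007 -1.   ] yang 0.0788 F [-3.3 13.7  5.3] open 0.401 gf 30.02479065209627
shift units [0.345 0.012 0.019]
turn units (tool z down):  0.0016
```

View pics/c4.png

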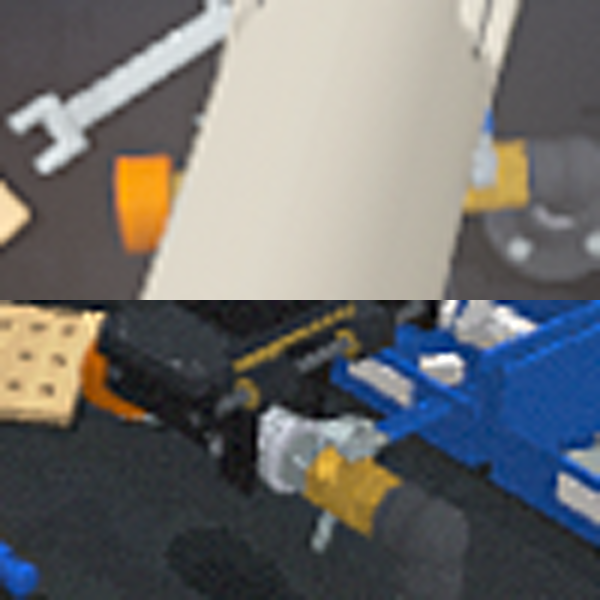

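The dial is now at crop (140,202), px (238.3,148.7). It has moved about 18 mm out, so the gauge is freed. I'll let the sleeve forward gently, open and slide along to the hexagon.

Emit:
arm_command([
  [[180, 0.15, 0, 0, 0], [180, 0.15, 0, 0, 0], [180, 0.15, 0, 0, 0], [180, 0.08, 0, 0, 0], [180, 0, 0, 0, 0]],
])

```text
time_s: 7.6
tool_pos: [0.6368, -0.0313, 0.0666]
tcp_rot: [0.0, 0.68, 0.733, 0.0]
force: [3.4, 1.5, -1.6]
opening: 0.407
gripper_force: 30.0
```

Emit:
arm_command([
  [[0, 0, 0, 0, 0], [0, 0, 0, 0, 0], [0, 0, 0, 0, 0], [0, 0, 0, 0, 0], [0, 0, 0, 0, 0]],
])

```text
time_s: 8.1
tool_pos: [0.6363, -0.0315, 0.0665]
tcp_rot: [-0.0, 0.68, 0.733, -0.0]
force: [-0.3, 0.4, 0.3]
opening: 0.769
gripper_force: 0.0
```

Run:
```python
from h import *
d=load('t3');print(onz(d,(238.3,148.7),.08))
plan(.6325,.037,.062,.0737)
```

```text
[0.62879633 0.07209649 0.08      ]
t 8.1 tcp [ 0.6363 -0.0315  0.0665] tool x [-0.074  0.997  0.   ] z [-0.  0. -1.] yang 0.0743 F [-0.3  0.4  0.3] open 0.769 gf 0.0
shift units [2.287 0.042 0.15 ]
turn units (tool z down):  0.0002
```

Emit:
arm_command([
  [[0, 0, 0, 0, 0], [0, 0, 0, 0, 0], [0, 0.45, 0, 0, 0], [0, 0.5, 0, 0, 0], [0, 0.5, 0, 0, 0]],
])

```text
time_s: 8.6
tool_pos: [0.633, 0.0144, 0.0664]
tcp_rot: [-0.0, 0.68, 0.733, 0.0]
force: [0.8, 0.6, 0.4]
opening: 0.997
gripper_force: 0.0
```

Emit:
arm_command([
  [[0, 0.45, 0.02, 0.05, 0], [0, 0.45, 0.02, 0.1, 0], [140, 0, 0, 0, 0], [140, 0, 0, 0, 0], [180, 0, 0, 0, 0]],
])

```text
time_s: 9.1
tool_pos: [0.6324, 0.0379, 0.0621]
tcp_rot: [0.0, 0.681, 0.733, -0.0]
force: [-0.4, -0.3, -0.3]
opening: 0.809
gripper_force: 0.0
```

Run:
```python
from h import *
plan(.6325,.039,.062,.0737)
d=cap('wrist','w2');cv2.imwrite('pics/w2b.png',cv2.resize(d['frame'][:,100:420],(640,768))[:600])
```

```text
t 9.1 tcp [0.6324 0.0379 0.0621] tool x [-0.073  0.997 -0.001] z [ 0.    -0.001 -1.   ] yang 0.0733 F [-0.4 -0.3 -0.3] open 0.809 gf 0.0
shift units [0.035 0.005 0.003]
turn units (tool z down):  -0.0001
```

View pics/w2b.png

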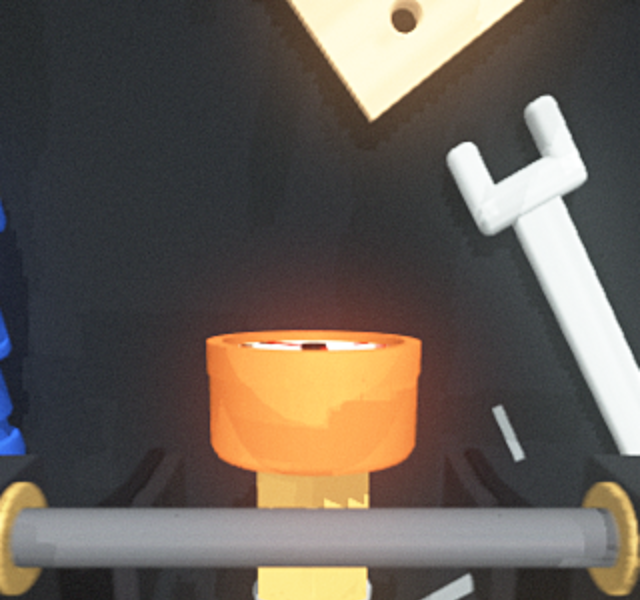

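The dial at (314,400) and hexagon at (313,500) are centred between the fingers at about (310). Now I'll grip.

Emit:
arm_command([
  [[200, 0, 0, 0, 0], [200, 0, 0, 0, 0], [200, 0, 0, 0, 0], [200, 0, 0, 0, 0], [200, 0, 0, 0, 0]],
], force=35)

```text
time_s: 9.65
tool_pos: [0.6324, 0.039, 0.062]
tcp_rot: [-0.0, 0.68, 0.733, 0.0]
force: [0.1, 0.5, 0.8]
opening: 0.312
gripper_force: 0.0
```

Emit:
arm_command([
  [[200, 0, 0, 0, 0], [200, 0.05, 0, 0, 0], [200, 0.1, 0, 0, 0], [200, 0.15, 0, 0, 0], [200, 0.15, 0, 0, 0]],
])

```text
time_s: 10.15
tool_pos: [0.6311, 0.0535, 0.0616]
tcp_rot: [-0.0, 0.68, 0.733, 0.0]
force: [-0.5, 0.2, -3.0]
opening: 0.293
gripper_force: 34.9
```

Emit:
arm_command([
  [[200, 0.3, 0, 0, 0], [200, 0.4, 0, 0, 0], [200, 0.5, 0, 0, 0], [200, 0.2, 0, -0.2, 0], [200, 0, 0, -0.5, 0]],
])

```text
time_s: 10.65
tool_pos: [0.6272, 0.0965, 0.0826]
tcp_rot: [-0.001, 0.679, 0.734, -0.001]
force: [0.7, -0.6, -2.4]
opening: 0.293
gripper_force: 34.9
```

Run:
```python
from h import *
plan(.4235,-.314,.15,.0737)
t0=load('t0');d=cap('top','t4');s=cap('side','s4')
cv2.imwrite('pics/c5.png',np.vstack([cv2.resize(d['frame'][115:165,185:310],None,fx=5,fy=5,interpolation=2),cv2.resize(s['frame'][130:215,230:355],None,fx=5,fy=4,interpolation=2)]))
```

```text
t 10.65 tcp [0.6272 0.0965 0.0826] tool x [-0.077  0.997  0.   ] z [-0.002 -0.    -1.   ] yang 0.0772 F [ 0.7 -0.6 -2.4] open 0.293 gf 34.948839442804456
shift units [-13.117  -7.832  -2.232]
turn units (tool z down):  0.0011
```

View pics/c5.png

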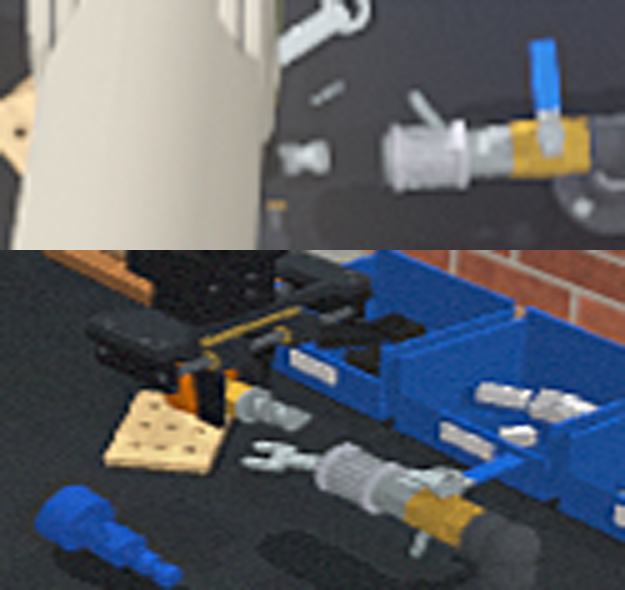

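The nipple is out at (305,157) in the top crop and the sleeve is forward. I'll carry the gauge to the tin, with its origin about 9 mm toward the dial side of the tin's centre.

Emit:
arm_command([
  [[200, 0, -0.4, -0.7, 0], [200, -0.3, -0.6, -0.8, 0], [200, -0.6, -0.6, -0.73, 0], [200, -0.9, -0.6, 0, 0], [200, -0.98, -0.6, 0, 0]],
])

```text
time_s: 11.25
tool_pos: [0.5506, 0.0036, 0.1511]
tcp_rot: [0.0, 0.68, 0.733, 0.001]
force: [0.6, -0.2, -3.6]
opening: 0.293
gripper_force: 34.9
```

Emit:
arm_command([
  [[200, -0.98, -0.6, 0, 0], [200, -0.98, -0.6, 0, 0], [200, -0.98, -0.6, 0, 0], [200, -0.98, -0.6, 0, 0], [200, -0.98, -0.6, 0, 0]],
])

```text
time_s: 11.75
tool_pos: [0.4709, -0.1505, 0.1503]
tcp_rot: [0.0, 0.681, 0.732, 0.001]
force: [0.2, -0.6, -2.2]
opening: 0.296
gripper_force: 34.9
```

Emit:
arm_command([
  [[200, -0.98, -0.6, 0, 0], [200, -0.98, -0.6, 0, 0], [200, -0.98, -0.4, 0, 0], [200, -0.98, -0.2, 0, 0], [200, -0.4, 0, 0, 0]],
])

```text
time_s: 12.25
tool_pos: [0.4259, -0.2855, 0.1507]
tcp_rot: [0.001, 0.682, 0.731, 0.0]
force: [0.6, 0.4, -2.7]
opening: 0.292
gripper_force: 34.9
```

Run:
```python
from h import *
t=load('t0');print(onz(t,(360.83,212.85),.06))
plan(.4238,-.306,.15,.0737)
d=cap('wrist','w3');cv2.imwrite('pics/w3b.png',cv2.resize(d['frame'],(640,480)))
for p in ([.4238,-.3145,.06],[.4238+.075,-.3145,.06],[.4238-.075,-.3145,.06],[.4238,-.3145+.075,.06]): print(proj(d,np.array(p))*1.25)
```

```text
[ 0.42429576 -0.31494057  0.06      ]
t 12.25 tcp [ 0.4259 -0.2855  0.1507] tool x [-0.069  0.998 -0.001] z [ 0.001 -0.001 -1.   ] yang 0.0692 F [ 0.6  0.4 -2.7] open 0.292 gf 34.94903789833188
shift units [-0.677 -0.118  0.023]
turn units (tool z down):  -0.0014
[314.84197534 289.89630936]
[424.65123475 296.99637472]
[203.81955358 282.71780314]
[322.66273015 178.60069839]
```

View pics/w3b.png

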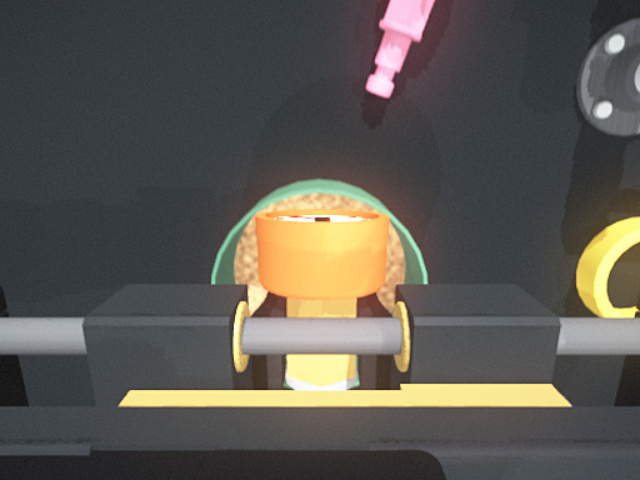

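The rim spans x 211 to 428, so its centre is about 4.7 px right of prediction and the tin's x is about 0.4267. The sleeve showed the same bias. Now I'll lower the gauge.

Emit:
arm_command([
  [[200, -0.35, 0.02, 0, 0], [200, -0.35, 0.02, 0.5, 0], [200, 0, 0, 0.8, 0], [200, 0, 0, 0.8, 0], [200, 0, 0, 0.8, 0]],
])

```text
time_s: 12.8
tool_pos: [0.4303, -0.3026, 0.0624]
tcp_rot: [0.0, 0.681, 0.733, 0.0]
force: [0.2, -0.3, -4.0]
opening: 0.296
gripper_force: 34.9
```

Emit:
arm_command([
  [[200, 0, 0, 0.7, 0], [200, 0, 0, 0.45, 0], [200, 0, 0, 0.3, 0], [200, 0, 0, 0.1, 0], [200, 0, 0, 0, 0]],
])

```text
time_s: 13.3
tool_pos: [0.4307, -0.3026, 0.0167]
tcp_rot: [0.0, 0.68, 0.733, 0.0]
force: [0.0, -0.3, -2.9]
opening: 0.295
gripper_force: 34.9
```

Run:
```python
from h import *
plan(.4265,-.3065,.0146,.0737)
```

```text
t 13.3 tcp [ 0.4307 -0.3026  0.0167] tool x [-0.074  0.997 -0.   ] z [ 0. -0. -1.] yang 0.0744 F [ 0.  -0.3 -2.9] open 0.295 gf 34.94879582896829
shift units [-0.119 -0.148  0.071]
turn units (tool z down):  0.0002
```

Emit:
arm_command([
  [[200, -0.1, -0.1, 0, 0], [200, 0, 0, 0.05, 0], [200, 0, 0, 0.04, 0], [200, 0, 0, 0.04, 0], [200, 0, 0, 0, 0]],
])

```text
time_s: 13.8
tool_pos: [0.4283, -0.3075, 0.0138]
tcp_rot: [0.002, 0.681, 0.733, -0.0]
force: [-2.0, -4.0, 6.6]
opening: 0.297
gripper_force: 35.0
```

It touches the cork, so I'll release.

Emit:
arm_command([
  [[170, 0, 0, -0.02, 0], [160, 0, 0, 0, 0], [150, 0, 0, 0, 0], [130, 0, 0, 0, 0], [110, 0, 0, 0, 0]],
])

```text
time_s: 14.3
tool_pos: [0.4277, -0.3054, 0.013]
tcp_rot: [-0.0, 0.68, 0.733, 0.0]
force: [-0.1, 0.9, -0.9]
opening: 0.507
gripper_force: 0.0
```

Emit:
arm_command([
  [[90, 0, 0, 0, 0], [90, 0, 0, 0, 0], [90, 0, 0, -0.3, 0], [90, 0, 0, -0.8, 0], [90, 0, 0, -0.9, 0]],
])

```text
time_s: 14.8
tool_pos: [0.427, -0.3056, 0.0738]
tcp_rot: [-0.001, 0.68, 0.733, -0.0]
force: [0.2, -0.3, -0.8]
opening: 0.647
gripper_force: 0.0
```

Emit:
arm_command([
  [[90, 0, 0, -1, 0], [90, 0, 0, -1, 0], [90, 0, 0, -1, 0], [90, 0, 0, -0.5, 0], [0, 0, 0, 0, 0]],
])

```text
time_s: 15.3
tool_pos: [0.4286, -0.3062, 0.1801]
tcp_rot: [0.001, 0.68, 0.733, 0.001]
force: [0.6, 0.2, -0.5]
opening: 0.683
gripper_force: 0.0
```

Run:
```python
from h import *
plan(.477,.341,.18,.0737)
d=cap('wrist','w4');cv2.imwrite('pics/w4b.png',cv2.resize(d['frame'],(640,480)))
t=cap('top','t5');cv2.imwrite('pics/c6.png',np.hstack([cv2.resize(d['frame'],(440,330)),cv2.resize(t['frame'][180:245,320:390],(360,330),interpolation=2)]))
```

```text
t 15.3 tcp [ 0.4286 -0.3062  0.1801] tool x [-0.074  0.997 -0.001] z [ 0.004 -0.001 -1.   ] yang 0.0745 F [ 0.6  0.2 -0.5] open 0.683 gf 0.0
shift units [ 2.1394e+01  3.2150e+00 -3.0000e-03]
turn units (tool z down):  0.0003
```

View pics/c6.png

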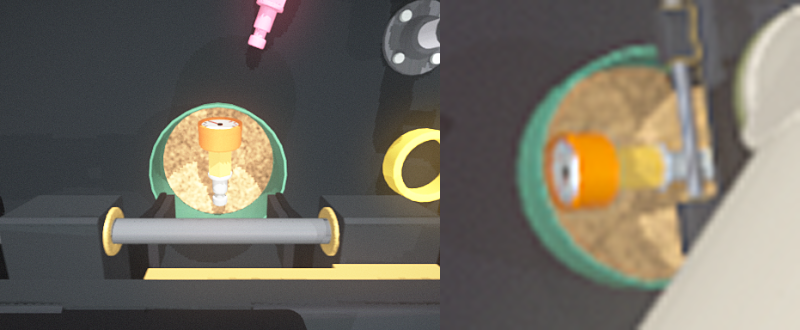

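The gauge lies in the tin, with the dial at (220,135) and the nipple at (220,190), well inside the rim. That used up the viewing budget, so from here I'll use contour fits: the tin from the wrist view now, then the lid.

```bash
cat >> h.py <<'E'
from scipy.optimize import least_squares
def fitcyl(d,c0,circles,rowmax=384,box=None,lo=(65,60,30),hi=(95,255,255)):
    m=cv2.inRange(cv2.cvtColor(d['frame'],cv2.COLOR_BGR2HSV),lo,hi)
    if box: k=np.zeros_like(m);k[box[1]:box[3],box[0]:box[2]]=1;m=m*k
    m[rowmax:]=0
    n,l,s,_=cv2.connectedComponentsWithStats(m);i=1+s[1:,4].argmax()
    P=cv2.convexHull(np.argwhere(l==i)[:,::-1].astype(np.int32))[:,0]
    P=P[P[:,1]<rowmax-4].astype(float)
    th=np.linspace(0,2*np.pi,120)
    def f(c):
        Q=np.array([proj(d,np.array([c[0]+r*np.cos(t),c[1]+r*np.sin(t),z])) for r,z in circles for t in th],np.float32)
        H=cv2.convexHull(Q)
        return [cv2.pointPolygonTest(H,(float(p[0]),float(p[1])),True) for p in P]
    r=least_squares(f,c0,loss='soft_l1',diff_step=1e-3); return r.x.round(4),len(P),np.abs(r.fun).mean().round(2),s[i]
E
python3 - <<'E'
from h import *
tin=[(.075,0),(.075,.06)];lid=[(.082,0),(.082,.013)]
print('tin w4',fitcyl(load('w4'),[.425,-.315],tin,rowmax=215))
print('tin t0',fitcyl(load('t0'),[.425,-.315],tin,box=(320,170,400,260)))
print('tin t5',fitcyl(load('t5'),[.425,-.315],tin,box=(320,170,370,260)))
print('tin s0',fitcyl(load('s0'),[.425,-.315],tin,box=(270,240,360,320)))
print('lid t0',fitcyl(load('t0'),[.475,.34],lid,box=(120,160,200,240)))
print('lid s0',fitcyl(load('s0'),[.475,.34],lid,box=(170,150,235,195)))
E
```

```text
tin w4 (array([ 0.4268, -0.3198]), 29, np.float64(0.36), array([ 173,  119,  161,   96, 2411], dtype=int32))
tin t0 (array([ 0.4268, -0.3201]), 28, np.float64(0.12), array([335, 189,  52,  48, 606], dtype=int32))
tin t5 (array([ 0.4275, -0.3205]), 16, np.float64(0.2), array([335, 189,  28,  48, 244], dtype=int32))
tin s0 (array([ 0.4284, -0.3192]), 30, np.float64(0.2), array([ 285,  251,   59,   58, 1968], dtype=int32))
lid t0 (array([0.4775, 0.3429]), 30, np.float64(0.25), array([ 134,  174,   50,   50, 1926], dtype=int32))
lid s0 (array([0.4792, 0.3444]), 23, np.float64(0.26), array([180, 163,  45,  27, 931], dtype=int32))
```

Emit:
arm_command([
  [[0, 0.98, 0.15, 0, 0], [0, 0.98, 0.15, 0, 0], [0, 0.98, 0.15, 0, 0], [0, 0.98, 0.15, 0, 0], [0, 0.98, 0.15, 0, 0]],
])

```text
time_s: 15.9
tool_pos: [0.4383, -0.1559, 0.1768]
tcp_rot: [-0.001, 0.68, 0.733, -0.001]
force: [0.6, 0.9, -0.1]
opening: 0.993
gripper_force: 0.0
```

Emit:
arm_command([
  [[0, 0.98, 0.15, 0, 0], [0, 0.98, 0.15, 0, 0], [0, 0.98, 0.15, 0, 0], [0, 0.98, 0.15, 0, 0], [0, 0.98, 0.15, 0, 0]],
])

```text
time_s: 16.4
tool_pos: [0.4497, -0.0079, 0.1767]
tcp_rot: [-0.001, 0.68, 0.733, -0.001]
force: [0.4, -0.8, 0.1]
opening: 1.0
gripper_force: 0.0
```

Emit:
arm_command([
  [[0, 0.98, 0.15, 0, 0], [0, 0.98, 0.15, 0, 0], [0, 0.98, 0.15, 0, 0], [0, 0.98, 0.15, 0, 0], [0, 0.98, 0.15, 0, 0]],
])

```text
time_s: 16.9
tool_pos: [0.4613, 0.1401, 0.1765]
tcp_rot: [-0.001, 0.68, 0.733, -0.001]
force: [1.1, -0.4, 0.1]
opening: 1.001
gripper_force: 0.0
```

Emit:
arm_command([
  [[0, 0.98, 0.15, 0, 0], [0, 0.98, 0.15, 0, 0], [0, 0.4, 0.15, 0, 0], [0, 0, 0, 0, 0], [0, 0, 0, 0, 0]],
])

```text
time_s: 17.4
tool_pos: [0.4703, 0.2092, 0.1773]
tcp_rot: [0.0, 0.681, 0.733, -0.001]
force: [-1.0, -0.5, 0.2]
opening: 1.005
gripper_force: 0.0
```

Run:
```python
from h import *
plan(.4755,.341,.10,.0737)
d=cap('wrist','w5')
lid=[(.082,0),(.082,.013)]
print('lid w5',fitcyl(d,[.477,.341],lid,rowmax=215))
g=cv2.cvtColor(d['frame'],cv2.COLOR_BGR2GRAY); print(proj(d,np.array([.477,.341,.04])),proj(d,np.array([.477,.423,0])))
```

```text
t 17.4 tcp [0.4703 0.2092 0.1773] tool x [-0.073  0.997 -0.001] z [-0.001 -0.001 -1.   ] yang 0.0733 F [-1.  -0.5  0.2] open 1.005 gf 0.0
shift units [4.374 0.499 2.57 ]
turn units (tool z down):  -0.0001
lid w5 (array([0.4769, 0.3334]), 26, np.float64(2.47), array([  186,     0,   180,   139, 19187], dtype=int32))
[276.2155336   37.45426749] [281.72574429 -51.05065278]
```

Emit:
arm_command([
  [[0, 0.9, 0.15, 0, 0], [0, 0.9, 0.15, 0, 0], [0, 0.9, 0.15, 0, 0], [0, 0, 0, 0, 0]],
])

```text
time_s: 17.85
tool_pos: [0.4773, 0.2949, 0.1779]
tcp_rot: [-0.0, 0.679, 0.734, 0.0]
force: [-0.6, -0.0, -0.3]
opening: 0.998
gripper_force: 0.0
```

Run:
```python
from h import *
plan(.478,.3435,.018,.0737)
d=cap('wrist','w6')
lid=[(.082,0),(.082,.013)]
print('lid w6',fitcyl(d,[.477,.341],lid,rowmax=215))
p=proj(d,np.array([.478,.3435,.04]));print(p)
v=cv2.cvtColor(d['frame'],cv2.COLOR_BGR2HSV)
m=((v[...,2]<70)).astype(np.uint8);x,y=p.astype(int);sub=m[max(0,y-45):min(y+45,215),x-45:x+45]
n,l,s,c=cv2.connectedComponentsWithStats(sub)
for i in range(1,n):
    if s[i,4]>100:print(s[i],c[i]+[x-45,max(0,y-45)])
```

```text
t 17.85 tcp [0.4773 0.2949 0.1779] tool x [-0.077  0.997  0.001] z [-0.     0.001 -1.   ] yang 0.0772 F [-0.6 -0.  -0.3] open 0.998 gf 0.0
shift units [1.611 0.15  5.33 ]
turn units (tool z down):  0.0011
lid w6 (array([0.4772, 0.3419]), 42, np.float64(0.58), array([  180,    47,   162,   167, 20734], dtype=int32))
[261.77756325 135.36073998]
```

Emit:
arm_command([
  [[0, 0.8, 0.07, 0, 0], [0, 0.8, 0.06, 0, 0], [0, 0, 0, 0.9, 0], [0, 0, 0, 0.9, 0], [0, 0, 0, 0.9, 0]],
])

```text
time_s: 18.4
tool_pos: [0.4789, 0.3385, 0.0966]
tcp_rot: [0.0, 0.681, 0.732, 0.0]
force: [-0.1, -0.1, -0.4]
opening: 0.999
gripper_force: 0.0
```

Emit:
arm_command([
  [[0, 0, 0, 0.9, 0], [0, 0, 0, 0.8, 0], [0, 0, 0, 0.5, 0], [0, 0, 0, 0.2, 0], [0, 0, 0, 0.1, 0]],
])

```text
time_s: 18.9
tool_pos: [0.4786, 0.3401, 0.0224]
tcp_rot: [0.0, 0.681, 0.733, 0.0]
force: [-0.1, -0.1, 0.6]
opening: 1.003
gripper_force: 0.0
```

Run:
```python
from h import *
plan(.4778,.343,.0165,.0737)
```

```text
t 18.9 tcp [0.4786 0.3401 0.0224] tool x [-0.074  0.997  0.   ] z [ 0.  0. -1.] yang 0.0736 F [-0.1 -0.1  0.6] open 1.003 gf 0.0
shift units [ 0.099 -0.018  0.196]
turn units (tool z down):  -0.0
```

Emit:
arm_command([
  [[0, 0.1, 0, 0.17, 0], [130, 0, 0, 0, 0], [130, 0, 0, 0, 0], [130, 0, 0, 0, 0], [150, 0, 0, 0, 0]],
], force=25)

```text
time_s: 19.4
tool_pos: [0.4781, 0.3438, 0.0174]
tcp_rot: [-0.0, 0.68, 0.733, 0.0]
force: [0.3, 0.1, 0.4]
opening: 0.724
gripper_force: 0.0
```

Emit:
arm_command([
  [[200, 0, 0, 0, 0], [200, 0, 0, 0, 0], [200, 0, 0, 0, 0], [200, 0, 0, 0, 0], [200, 0, 0, 0, 0]],
])

```text
time_s: 19.9
tool_pos: [0.4778, 0.3437, 0.017]
tcp_rot: [-0.0, 0.68, 0.733, -0.0]
force: [0.5, 0.6, 0.8]
opening: 0.28
gripper_force: 25.0
```

Emit:
arm_command([
  [[200, 0, 0, 0, 0], [200, 0, 0, -0.1, 0], [200, 0, 0, -0.3, 0], [200, 0, 0, 0, 0]],
])

```text
time_s: 20.3
tool_pos: [0.4786, 0.3442, 0.0305]
tcp_rot: [0.0, 0.68, 0.733, 0.001]
force: [-0.0, 0.2, -1.0]
opening: 0.282
gripper_force: 25.0
```

Opening is 24.4 mm, so the knob is held. I'll lift and carry the lid.

Emit:
arm_command([
  [[200, 0, 0, -0.6, 0], [200, 0, 0, -0.9, 0], [200, 0, 0, -0.9, 0], [200, -0.3, 0, -0.7, 0], [200, -0.6, -0.1, -0.2, 0]],
])

```text
time_s: 20.8
tool_pos: [0.4778, 0.3183, 0.1308]
tcp_rot: [0.0, 0.68, 0.734, 0.002]
force: [-0.5, -0.1, -3.1]
opening: 0.283
gripper_force: 25.0
```

Emit:
arm_command([
  [[200, -0.9, -0.15, 0, 0], [200, -0.9, -0.15, 0, 0], [200, -0.9, -0.15, 0, 0], [200, -0.9, -0.15, 0, 0], [200, -0.9, -0.15, 0, 0]],
])

```text
time_s: 21.3
tool_pos: [0.4644, 0.1791, 0.1283]
tcp_rot: [-0.0, 0.68, 0.733, 0.0]
force: [0.3, 0.5, -1.1]
opening: 0.282
gripper_force: 25.0
```

Emit:
arm_command([
  [[200, -0.9, -0.15, 0, 0], [200, -0.9, -0.15, 0, 0], [200, -0.9, -0.15, 0, 0], [200, -0.9, -0.15, 0, 0], [200, -0.9, -0.15, 0, 0]],
])

```text
time_s: 21.8
tool_pos: [0.452, 0.0428, 0.1283]
tcp_rot: [-0.0, 0.68, 0.733, 0.0]
force: [0.6, 0.3, -1.7]
opening: 0.282
gripper_force: 25.0
```

Emit:
arm_command([
  [[200, -0.9, -0.15, 0, 0], [200, -0.9, -0.15, 0, 0], [200, -0.9, -0.15, 0, 0], [200, -0.9, -0.15, 0, 0], [200, -0.9, -0.15, 0, 0]],
])

```text
time_s: 22.3
tool_pos: [0.4396, -0.0934, 0.1283]
tcp_rot: [0.0, 0.68, 0.733, 0.001]
force: [0.7, -0.0, -1.6]
opening: 0.28
gripper_force: 25.0
```

Emit:
arm_command([
  [[200, -0.9, -0.15, 0, 0], [200, -0.9, -0.15, 0, 0], [200, -0.9, -0.15, 0, 0], [200, -0.9, -0.15, 0, 0], [200, -0.9, -0.15, 0, 0]],
])

```text
time_s: 22.8
tool_pos: [0.4272, -0.2297, 0.1283]
tcp_rot: [0.0, 0.68, 0.733, 0.001]
force: [0.3, 1.0, -2.8]
opening: 0.284
gripper_force: 25.0
```

Emit:
arm_command([
  [[200, -0.6, -0.1, 0, 0], [200, -0.3, -0.05, 0, 0], [200, 0, 0, 0, 0], [200, 0, 0, 0, 0]],
])

```text
time_s: 23.2
tool_pos: [0.4251, -0.255, 0.1279]
tcp_rot: [-0.0, 0.68, 0.733, 0.0]
force: [0.5, 0.1, -2.6]
opening: 0.281
gripper_force: 25.0
```

Run:
```python
from h import *
plan(.427,-.320,.10,.0737)
s=robot.sense()['tool_pos'];z=s[2]-.017
d=cap('side','s7');w=cap('wrist','w7');lid=[(.082,z),(.082,z+.013)]
print('lid side',fitcyl(d,s[:2],lid,box=(240,150,400,262)))
print('lid wrist',fitcyl(w,s[:2],lid,rowmax=190))
cv2.imwrite('pics/s7c.png',cv2.resize(d['frame'][150:350,240:440],(600,600)))
```

```text
t 23.2 tcp [ 0.4251 -0.255   0.1279] tool x [-0.075  0.997  0.001] z [-0.     0.001 -1.   ] yang 0.075 F [ 0.5  0.1 -2.6] open 0.281 gf 24.999858448281884
shift units [-2.165 -0.098  0.929]
turn units (tool z down):  0.0004
lid side (array([ 0.4269, -0.2563]), 14, np.float64(1.17), array([ 267,  221,   72,   41, 1810], dtype=int32))
lid wrist (array([ 0.4251, -0.2562]), 28, np.float64(0.5), array([  117,    90,   280,   100, 20635], dtype=int32))
```

Emit:
arm_command([
  [[200, -0.5, -0.05, 0, 0], [200, -0.7, -0.05, 0, 0], [200, -0.6, 0, 0, 0], [200, -0.33, 0, 0, 0], [200, 0, 0, 0, 0]],
])

```text
time_s: 23.8
tool_pos: [0.4266, -0.3203, 0.1279]
tcp_rot: [-0.0, 0.681, 0.733, -0.0]
force: [-0.8, -0.2, -2.2]
opening: 0.279
gripper_force: 25.0
```

Emit:
arm_command([
  [[200, 0, 0, 0.5, 0], [200, 0, 0, 0.6, 0], [200, 0, 0, 0.3, 0], [200, 0, 0, 0, 0]],
])

```text
time_s: 24.2
tool_pos: [0.4259, -0.3184, 0.0843]
tcp_rot: [-0.001, 0.68, 0.733, -0.0]
force: [0.5, -0.1, -0.5]
opening: 0.284
gripper_force: 25.0
```

Run:
```python
from h import *
plan(.427,-.319,.067,.0737)
```

```text
t 24.2 tcp [ 0.4259 -0.3184  0.0843] tool x [-0.075  0.997  0.002] z [-0.003  0.001 -1.   ] yang 0.0754 F [ 0.5 -0.1 -0.5] open 0.284 gf 24.999625431373715
shift units [-0.022  0.036  0.578]
turn units (tool z down):  0.0005
```

Emit:
arm_command([
  [[200, -0.01, 0.03, 0.1, 0], [200, 0, 0, 0.1, 0], [200, 0, 0, 0.1, 0], [200, 0, 0, 0, 0]],
])

```text
time_s: 24.6
tool_pos: [0.4275, -0.32, 0.0768]
tcp_rot: [-0.0, 0.68, 0.733, 0.0]
force: [-0.0, 0.3, -1.6]
opening: 0.278
gripper_force: 25.0
```

Emit:
arm_command([
  [[200, 0, 0, 0.1, 0], [200, 0, 0, 0.1, 0], [200, 0, 0, 0, 0]],
])

```text
time_s: 24.9
tool_pos: [0.4274, -0.3199, 0.0706]
tcp_rot: [-0.0, 0.68, 0.733, -0.0]
force: [-0.6, 0.8, -1.2]
opening: 0.279
gripper_force: 25.0
```

The skirt is over the rim with no contact force. I'll continue down to contact.

Emit:
arm_command([
  [[200, 0, 0, 0.08, 0], [200, 0, 0, 0.04, 0], [200, 0, 0, 0.04, 0], [200, 0, 0, 0, 0]],
])

```text
time_s: 25.3
tool_pos: [0.4276, -0.3201, 0.0669]
tcp_rot: [-0.0, 0.68, 0.733, 0.0]
force: [-4.5, 3.8, 11.9]
opening: 0.278
gripper_force: 25.0
```

Emit:
arm_command([
  [[200, 0, 0, 0.03, 0], [200, 0, 0, 0, 0], [200, 0, 0, 0, 0]],
])

```text
time_s: 25.6
tool_pos: [0.4276, -0.3201, 0.0669]
tcp_rot: [-0.0, 0.68, 0.733, 0.001]
force: [-8.0, 7.4, 24.1]
opening: 0.279
gripper_force: 25.0
```

It is in contact at lid height 0.050, which is seated. I'll ease off, release and retreat.

Emit:
arm_command([
  [[200, 0, 0, -0.05, 0], [180, 0, 0, 0, 0], [160, 0, 0, 0, 0], [120, 0, 0, 0, 0], [60, 0, 0, 0, 0]],
])

```text
time_s: 26.1
tool_pos: [0.4276, -0.3201, 0.0667]
tcp_rot: [-0.0, 0.68, 0.733, -0.0]
force: [0.5, 0.3, -0.0]
opening: 0.472
gripper_force: 0.0
```

Emit:
arm_command([
  [[0, 0, 0, 0, 0], [0, 0, 0, 0, 0], [0, 0, 0, -0.4, 0], [0, 0, 0, -0.9, 0], [0, 0, 0, -1, 0]],
])

```text
time_s: 26.6
tool_pos: [0.427, -0.3201, 0.1369]
tcp_rot: [-0.001, 0.68, 0.733, -0.0]
force: [1.4, -0.2, 0.9]
opening: 0.921
gripper_force: 0.0
```

Emit:
arm_command([
  [[0, 0, 0, -1, 0], [0, 0.7, 0, -1, 0], [0, 0.7, 0, -0.5, 0], [0, 0.7, 0, 0, 0], [0, 0.7, 0, 0, 0]],
])

```text
time_s: 27.1
tool_pos: [0.4214, -0.236, 0.2121]
tcp_rot: [0.001, 0.681, 0.733, 0.001]
force: [1.0, -0.2, 0.3]
opening: 1.001
gripper_force: 0.0
```

Emit:
arm_command([
  [[0, 0.7, 0, 0, 0], [0, 0.7, 0, 0, 0], [0, 0.7, 0, 0, 0], [0, 0, 0, 0, 0]],
])

```text
time_s: 27.5
tool_pos: [0.4167, -0.1714, 0.2115]
tcp_rot: [-0.0, 0.679, 0.734, 0.001]
force: [0.8, 0.3, 0.2]
opening: 1.003
gripper_force: 0.0
```

Run:
```python
from h import *
d=cap('top','t8');s=cap('side','s8')
lid=[(.082,.05),(.082,.063)];tin=[(.082,.05),(.082,.063),(.075,0)]
for n,x,b in(('top',d,(310,150,400,280)),('side',s,(260,220,380,330))):
  for f in (0,):
    print(n,fitcyl(x,[.427,-.32],tin,box=b))
# lid level test: hypothesised tilts/heights in side view
from scipy.optimize import least_squares
m=cv2.inRange(cv2.cvtColor(s['frame'],cv2.COLOR_BGR2HSV),(65,60,30),(95,255,255));k=np.zeros_like(m);k[220:330,260:380]=1
n,l,st,_=cv2.connectedComponentsWithStats(m*k);i=1+st[1:,4].argmax()
P=cv2.convexHull(np.argwhere(l==i)[:,::-1].astype(np.int32))[:,0];th=np.linspace(0,2*np.pi,120)
def f(c):
    Q=[proj(s,np.array([c[0]+.082*np.cos(t),c[1]+.082*np.sin(t),z+c[2]+.082*(c[3]*np.cos(t)+c[4]*np.sin(t))])) for z in(.0,.013) for t in th]
    Q+=[proj(s,np.array([.427+.075*np.cos(t),-.32+.075*np.sin(t),0])) for t in th]
    H=cv2.convexHull(np.array(Q,np.float32));return [cv2.pointPolygonTest(H,(float(p[0]),float(p[1])),True) for p in P]
r=least_squares(f,[.427,-.32,.05,0,0],diff_step=1e-3,x_scale=[.01,.01,.01,.1,.1],loss='soft_l1');print('side free fit x,y,z,tilts',r.x.round(3),np.abs(r.fun).mean())
print(robot.sense()['force'])
```

```text
Traceback (most recent call last):
  File "h.py", line 31, in fitcyl
    n,l,s,_=cv2.connectedComponentsWithStats(m);i=1+s[1:,4].argmax()
                                                    ~~~~~~~~~~~~~~^^
ValueError: attempt to get argmax of an empty sequence
```

```bash
cat > fs.py <<'E'
from h import *
s=load('s8')
print(fitcyl(s,[.427,-.32],[(.082,.05),(.082,.063),(.075,0)],box=(260,220,380,330)))
m=cv2.inRange(cv2.cvtColor(s['frame'],cv2.COLOR_BGR2HSV),(65,60,30),(95,255,255));k=np.zeros_like(m);k[220:330,260:380]=1
n,l,st,_=cv2.connectedComponentsWithStats(m*k);i=1+st[1:,4].argmax()
P=cv2.convexHull(np.argwhere(l==i)[:,::-1].astype(np.int32))[:,0];th=np.linspace(0,2*np.pi,120)
def f(c):
    Q=[proj(s,np.array([c[0]+.082*np.cos(t),c[1]+.082*np.sin(t),z+c[2]+.082*(c[3]*np.cos(t)+c[4]*np.sin(t))])) for z in(.0,.013) for t in th]
    Q+=[proj(s,np.array([c[0]+.075*np.cos(t),c[1]+.075*np.sin(t),0])) for t in th]
    H=cv2.convexHull(np.array(Q,np.float32));return [cv2.pointPolygonTest(H,(float(p[0]),float(p[1])),True) for p in P]
r=least_squares(f,[.427,-.32,.05,0,0],diff_step=1e-3,x_scale=[.01,.01,.01,.1,.1],loss='soft_l1');print('side free fit x,y,z,tilts',r.x.round(3),np.abs(r.fun).mean())
for c in ([.03,0],[-.03,0],[0,.04],[0,-.04],[.1,0],[0,.1],[-.1,0],[0,-.1]): print(c,np.abs(f([*r.x[:2],.05,*c])).mean().round(2))
print(np.abs(f([*r.x[:2],.05,0,0])).mean())
E
python3 fs.py
```

```text
(array([ 0.4288, -0.3205]), 28, np.float64(0.29), array([ 283,  249,   65,   61, 3020], dtype=int32))
side free fit x,y,z,tilts [ 0.428 -0.321  0.052 -0.002  0.   ] 0.20665225760846934
[0.03, 0] 0.24
[-0.03, 0] 0.47
[0, 0.04] 0.32
[0, -0.04] 0.47
[0.1, 0] 0.5
[0, 0.1] 0.52
[-0.1, 0] 0.82
[0, -0.1] 0.71
0.33796905333529326
```

The free fit gives the lid level (tilt about 0), seated and centred on the tin. The arm is clear, so I'll hand the job in.

```bash
python3 -c "
from bench import robot
print(robot.close_job())"
```

```text
the job is handed in; nothing more can be done
None
```

I freed and pulled the gauge, laid it in the tin and set the lid on; the job is handed in with no verdict returned, but my last checks showed the sleeve forward, the gauge in the tin, and the lid seated, level and centred.

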